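# Snap the dish lid shut all round

## Task

Close the lid of the dish of leftovers: with the fingertips, press down each of the four raised sections of its rim, going round, until every one has snapped shut flush and stays down. Only press: do not lift or tip the dish or shove it out of its place, and leave the pot, ramekin, pot holder clip and skimmer where they are.

Things in the scene. Friction and masses are not known exactly. Their poses are not given: they have to be found in the camera images.
- dish: White ceramic oven dish, 168 x 128 mm, 57 mm high, about 0.75 kg, loose on the worktop, with a grey plastic lid seated on it, 184 x 144 mm over the rim. Origin: centre of its underside; x along its long direction, y across, z up. The lid's rim is four hinged sections, one per side, with fixed corner pieces between them.
- lid_center (a point): Centre of the lid, on its sunk middle panel, 64 mm above the worktop; axes as the dish. A rim section is 26 mm wide, 5 mm thick and hinged at its inner edge. Open, it slopes up and outward by 0.5 rad (outer edge about 13 mm above its shut height). Shut, it lies level, its top 3 mm above this point, flush with the lid's corner pieces.
- section_far_press (a point): Where to press the rim section on one of the two short ends (section 88 mm long), on the lid's own +x side: on its top at mid-length, 18 mm out from its hinge line, which is 66 mm from the lid's centre along the dish's +x (this point, shut: 84 mm). Moves with the section, about 8.6 mm higher open than shut. At joint 0 its z is up, its x outward from the dish.
- section_far (a joint): Angle of that section, rad: about 0 standing open, 0.5 fully shut, against a hard stop. A spring resists up to half-way (0.12 N m: 5 to 11 N pressed down at 18 to 25 mm from the hinge), then snaps it shut, where it stays by itself; let go before half-way it springs open again.
- section_near_press (a point): Where to press the rim section on the other short end (88 mm long), on the lid's own -x side: on its top at mid-length, 18 mm out from its hinge line, which is 66 mm from the lid's centre along the dish's -x (this point, shut: 84 mm). Moves with the section, about 8.6 mm higher open than shut. At joint 0 its z is up, its x outward from the dish.
- section_near (a joint): Angle of that section, rad: about 0 standing open, 0.5 fully shut, against a hard stop. A spring resists up to half-way (0.12 N m: 5 to 11 N pressed down at 18 to 25 mm from the hinge), then snaps it shut, where it stays by itself; let go before half-way it springs open again.
- section_left_press (a point): Where to press the rim section on one of the two long sides (128 mm long), on the lid's own +y side: on its top at mid-length, 18 mm out from its hinge line, which is 46 mm from the lid's centre along the dish's +y (this point, shut: 64 mm). Moves with the section, about 8.6 mm higher open than shut. At joint 0 its z is up, its x outward from the dish.
- section_left (a joint): Angle of that section, rad: about 0 standing open, 0.5 fully shut, against a hard stop. A spring resists up to half-way (0.12 N m: 5 to 11 N pressed down at 18 to 25 mm from the hinge), then snaps it shut, where it stays by itself; let go before half-way it springs open again.
- section_right_press (a point): Where to press the rim section on the other long side (128 mm long), on the lid's own -y side: on its top at mid-length, 18 mm out from its hinge line, which is 46 mm from the lid's centre along the dish's -y (this point, shut: 64 mm). Moves with the section, about 8.6 mm higher open than shut. At joint 0 its z is up, its x outward from the dish.
- section_right (a joint): Angle of that section, rad: about 0 standing open, 0.5 fully shut, against a hard stop. A spring resists up to half-way (0.12 N m: 5 to 11 N pressed down at 18 to 25 mm from the hinge), then snaps it shut, where it stays by itself; let go before half-way it springs open again.
- pot: Tall aluminium pot with a domed glass lid, 200 mm across (270 mm over the handles), standing on the left burner, its knob reaching 248 mm above the worktop. Origin: centre of its underside. To be left alone.
- ramekin: White ceramic ramekin, 84 mm across, 45 mm high, loose on the worktop. Origin: centre of its underside. To be left alone.
- pot_holder_clip: Black silicone pot holder clip, a U of 75 x 42 mm, 34 mm high, loose on the worktop. Origin: centre of its underside. To be left alone.
- skimmer: Flat steel skimmer, 350 mm long, lying on the worktop along its own x, 7 mm high; its 106 mm disc is centred at +130 mm. Origin: on its underside at mid-length. To be left alone.
Things that resemble listed ones, but are neither listed nor needed, are in the scene too. Several things look just like the dish: the one meant starts nearest to the robot's base.

How it is judged (in metres and radians):
At the end, for the whole second after the job is handed in: All four rim sections are shut (each joint above 0.43 of 0.5 rad), and the dish stands level on the worktop (tilt under 0.04 rad, lid centre 60 to 68 mm high), its lid centre within 40 mm of where it was (value of joint each of section_far, section_near, section_left, section_right above 0.43 rad and angle between lid_center's own z axis and vertical below 0.04 rad and height (world z) of lid_center between 0.06 and 0.068 m and distance of lid_center from where it was at the start of the episode below 0.04 m); the robot touches nothing.
It fails at once if the dish is lifted (more than 15 mm) or tipped (more than 0.2 rad) (height (world z) of lid_center above 0.079 m or angle between lid_center's own z axis and vertical above 0.2 rad).
It fails at once if the dish is shoved more than 40 mm (distance of lid_center from where it was at the start of the episode above 0.04 m).
It fails at once if the pot, ramekin, pot holder clip or skimmer is moved more than 25 mm (distance of any of pot, ramekin, pot_holder_clip, skimmer from where it was at the start of the episode above 0.025 m).
It also fails if it takes over 51 s, if anything falls off the work surface, if the arm or the gripper's body presses on something with over 40 N, if the wrist force passes 120 N, or if a joint passes its speed limit or range.

## Robot

A 6-joint arm with a two-finger parallel gripper is mounted at the origin on the work surface. World frame = base frame: x ahead of the robot, y to its left, z up, the work surface at z = 0. Lengths are in mm, angles in rad, forces in N, time in s.
With the tool pointing down it reaches from about 275 to 1000 mm from the base axis. Payload 8.4 kg.
Tool frame: the origin (TCP) lies on the mounting face of the last link; the fingertips stand 173 mm ahead of it and the grasp point (between the pads) lies 155 mm ahead of it; z points along the fingers, y is the direction in which the jaws open and shut (so a half turn about z gives the same grasp; the last joint's range is limited). The gripper opens to 85 mm and grips with 20 to 120 N. Pads are 22 mm wide; open, the fingers measure 114 mm over their backs; the gripper's body (76 mm by 85 mm) begins 54 mm behind the grasp point. The pads swing forward as they close: fully open they stand 13 mm farther back than shut.
Start: joints at [-1.267, 0.353, 1.633, -0, 1.155, -0.002], TCP at [188.159, -596.008, 404.681] pointing down, gripper open.
Joint ranges: [-2.63, 2.63], [-0.92, 2.1], [0.06, 2.66], [-1.3, 4.44], [0, 2.69], [-3.02, 3.02]. Speed limits (rad/s): [2.22, 2.22, 2.79, 3.14, 3.14, 3.14].

## Interface

Orientations are given as [roll, pitch, yaw] about the fixed x, y, z axes, in that order (R = Rz(yaw) Ry(pitch) Rx(roll)).
In Python, from rig import readout, imaging, ticket gives the robot as it stands.
- The arm moves only by the tool step_arm, never from a script. Its argument "deltas" is a list of rows, each an object with "translation": the shift along the tool's x, y, z in cm, a list of three; "rot": the turn, a rotation vector about the tool's x, y, z in rad, a list of three. In form: [{"translation": [x, y, z], "rot": [rx, ry, rz]}, ...]. A call has 1 to 8 rows; each row is the pose to reach, as a shift and turn from the pose commanded when the call began, along the tool's axes at that moment; what a row does not reach only later rows make up. A row lasts 1/8 s, in which the tool goes at most 62.5 mm and 10.7 degrees, less where a joint would pass 70% of its speed; a pose out of reach is approached as far as the arm can. A call with a gripper value outside its range is refused whole. "grip" is the closure in counts, from 0 (fully open) to 255 (shut), set as the call begins (left out, the last holds). The fingers move at their own pace and stop on an object; "squeeze" is the grip in N (left out, the last holds). Time passes only in rows, so rows that repeat a pose let the fingers close. It gives the time, the measured TCP pose, the force and the opening at its end, in the units of the state.
- readout.sense(): the state, without advancing time (a new reading comes with each control period).
- imaging.grab_frame(name): name is "scene" or "side" or "wrist"; returns a dict with "image" (384x512x3 uint8, red, green, blue), "camera_matrix" (3x3 intrinsics, pixels), "world_to_cam" (4x4, takes a point from world to camera coordinates). Camera axes: x right, y up, looking along -z (the intrinsics and any distortion apply to the point x, -y, -z); pixel columns grow to the right and rows downward; lengths in mm; the calibration is good to about 2 mm. The wrist camera is an equidistant fisheye: a pixel r from the principal point sees the ray r / f radians off the axis. A picture is of the moment at which its call begins. There is no depth.
- ticket.sign_off(): hands the job in, once; it reports no verdict.
The state is a dict: "clock": time; "qpos": joint angles; "qvel": joint speeds; "joint_efforts": joint torques, N m; "eef_pos": TCP position; "tcp_rot": TCP orientation; "contact_force": force on the tool from outside, world axes, zero at the start; "wrist_torque": the same for the moment, N m; "opening": opening from 0.0 (shut) to 1.0 (fully open).
Only numpy, scipy, OpenCV 4.12 (cv2) and the standard library are available. Lean on these libraries where they do the work, as an engineer would, in place of code of your own. Each camera call takes 0.05 s, during which the arm holds its last target.

## Working session

There is one attempt and no reset: what is moved stays moved. The work goes in short steps, Python scripts to look and compute and a tool call to move; the robot and the scene stay as the last step left them, time stands still between calls to the robot, and variables do not carry over. Pictures are saved under pics/ and viewed, and the job is handed in when it is done.

Besides the shell and the picture viewer there is one more tool, called after "Call:" as a command line: name --argument value ..., lists and objects as JSON in quotes. step_arm: Moves the arm, as the interface text tells. Its arguments: {"type":"object","properties":{"deltas":{"type":"array","items":{"type":"object","properties":{"translation":{"type":"array","items":{"type":"number"}},"rot":{"type":"array","items":{"type":"number"}}}}},"grip":{"type":"number"},"squeeze":{"type":"number"}},"required":["deltas"]}

```bash
ls; mkdir -p pics
python3 - <<'E'
from rig import readout, imaging
import cv2
print(readout.sense())
for n in ["scene","side","wrist"]:
    f=imaging.grab_frame(n)
    cv2.imwrite(f"pics/{n}0.png",f["image"][:,:,::-1])
    print(n,f["camera_matrix"],f["world_to_cam"])
E
```

```text
pics
{'clock': 0.0, 'qpos': array([-1.26744232e+00,  3.53626742e-01,  1.63412007e+00,  1.26508197e-05,
        1.15520254e+00, -2.40432723e-03]), 'qvel': array([-0.0013239 , -0.00153944, -0.00019723,  0.00031316, -0.00111603,
        0.00123328]), 'joint_efforts': array([-2.97271094e-03, -6.05253696e+01, -3.42071807e+01, -4.68848193e-04,
        9.21571744e-03, -1.88831154e-05]), 'eef_pos': array([ 188.06523309, -595.79060799,  403.98090878]), 'tcp_rot': array([-3.14023598e+00, -1.48289205e-05,  3.05753207e-01]), 'contact_force': array([-0.4598484 , -0.12990918,  0.11819969]), 'wrist_torque': array([-0.0088893 ,  0.0025592 ,  0.00435786]), 'opening': 1.0001410631746723}
scene [[496.54881148   0.         247.96958032]
 [  0.         496.54881148 188.88377276]
 [  0.           0.           1.        ]] [[ 4.60806464e-01  8.87344537e-01 -1.66455930e-02 -3.34314089e+02]
 [-4.77173289e-01  2.63527456e-01  8.38366824e-01  1.89243332e+02]
 [ 7.48306792e-01 -3.78382019e-01  5.44852266e-01 -1.67667907e+03]
 [ 0.00000000e+00  0.00000000e+00  0.00000000e+00  1.00000000e+00]]
side [[365.27488464   0.         258.10428596]
 [  0.         365.27488464 194.98110177]
 [  0.           0.           1.        ]] [[-9.07099687e-01 -4.20853534e-01  7.24296239e-03  5.39755925e+02]
 [ 2.77892809e-01 -5.85863185e-01  7.61275190e-01 -1.75935147e+02]
 [-3.16141969e-01  6.92565254e-01  6.48388483e-01 -1.11764248e+03]
 [ 0.00000000e+00  0.00000000e+00  0.00000000e+00  1.00000000e+00]]
wrist [[297.31863964   0.         256.84017468]
 [  0.         297.31863964 191.71683143]
 [  0.           0.           1.        ]] [[ 3.01291987e-01 -9.53531288e-01 -1.10550632e-03 -6.23410553e+02]
 [ 9.06851275e-01  2.86900199e-01 -3.08721623e-01  3.94204525e+01]
 [ 2.94692897e-01  9.20128213e-02  9.51151795e-01 -3.80464370e+02]
 [ 0.00000000e+00  0.00000000e+00  0.00000000e+00  1.00000000e+00]]
```

View pics/scene0.png

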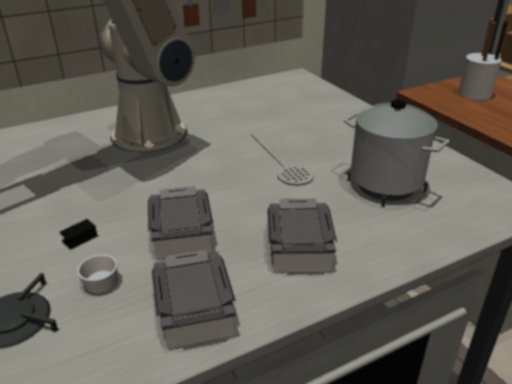

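View pics/side0.png

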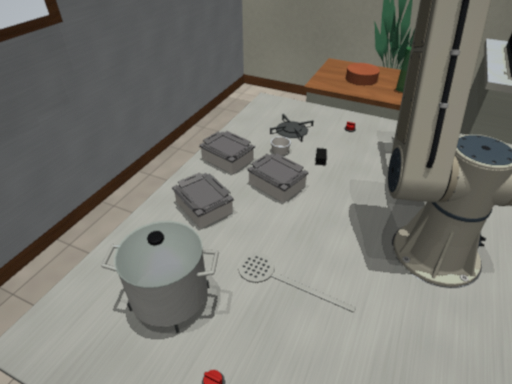

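View pics/wrist0.png

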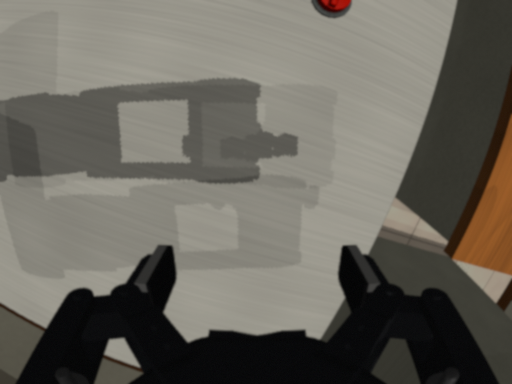

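```bash
cat > h.py <<'E'
import numpy as np, cv2
from rig import readout, imaging
def ray(f,px,fish=False):
    K=f["camera_matrix"];T=f["world_to_cam"]
    x=(px[0]-K[0,2])/K[0,0];y=(px[1]-K[1,2])/K[1,1]
    if fish:
        r=np.hypot(x,y);s=np.sin(r)/r if r>1e-9 else 1;d=np.array([x*s,-y*s,-np.cos(r)])
    else: d=np.array([x,-y,-1.])
    R=T[:3,:3];return -R.T@T[:3,3],R.T@d
def cast(f,px,z,fish=False):
    o,d=ray(f,px,fish);return o+d*(z-o[2])/d[2]
def proj(f,P,fish=False):
    K=f["camera_matrix"];p=f["world_to_cam"]@np.append(P,1.)
    x,y,z=p[0],-p[1],-p[2]
    if fish:
        r=np.hypot(x,y);th=np.arctan2(r,z);x,y=x/r*th,y/r*th
    else: x,y=x/z,y/z
    return np.array([K[0,0]*x+K[0,2],K[1,1]*y+K[1,2]])
E
python3 - <<'E'
from h import *
S=imaging.grab_frame("scene");D=imaging.grab_frame("side")
for p in [(180,213),(193,283),(300,228)]: print(cast(S,p,64))
for p in [(278,172),(227,148),(203,194)]: print(cast(D,p,64))
a=cv2.resize(S["image"][170:270,130:260,::-1],None,fx=6,fy=6,interpolation=cv2.INTER_CUBIC)
b=cv2.resize(D["image"][140:210,235:325,::-1],None,fx=8,fy=8,interpolation=cv2.INTER_CUBIC)
cv2.imwrite("pics/a1.png",a);cv2.imwrite("pics/b1.png",b)
E
```

```text
[ 572.94206221 -100.82228872   64.        ]
[ 806.9070581  -162.88490262   64.        ]
[758.00498175 116.41621431  64.        ]
[559.65615933 -93.17112552  64.        ]
[ 800.86999707 -152.24744747   64.        ]
[739.29582357 127.93298535  64.        ]
```

View pics/a1.png

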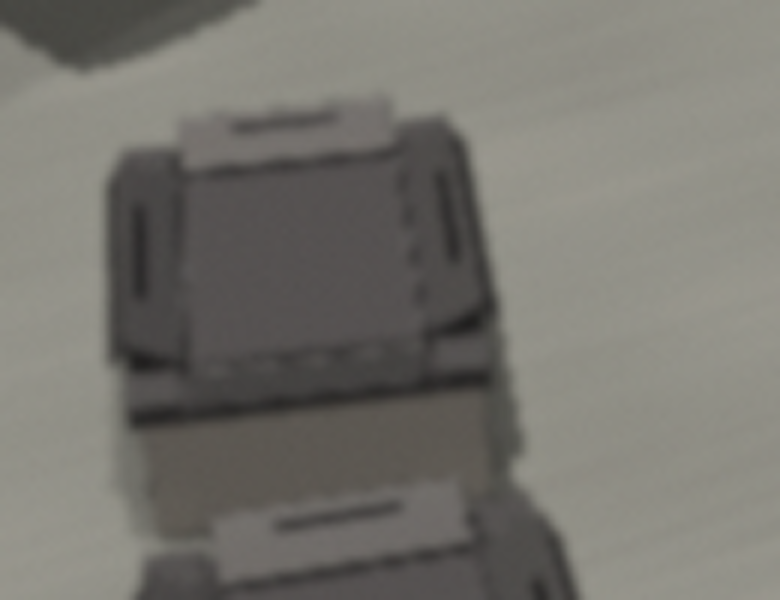

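View pics/b1.png

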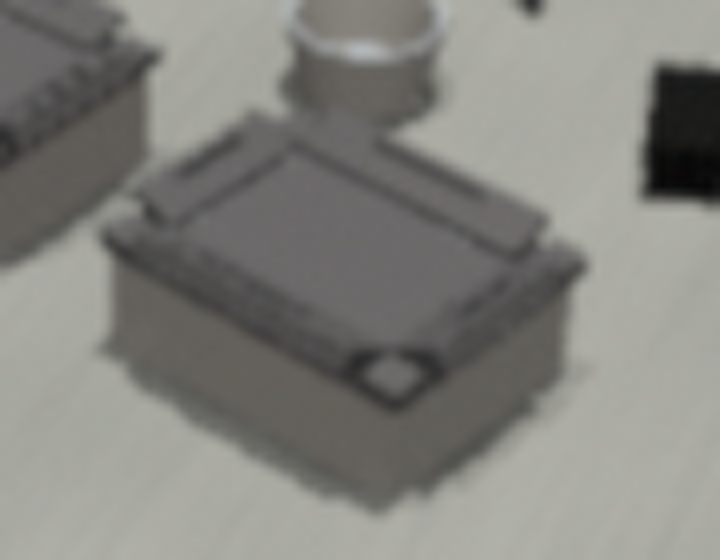

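I see three look-alike dishes. The one at scene pixel (180,213) and side pixel (278,172), about (565,-97), is nearest the base, with all four flaps raised. Next I'll measure the panel corners in both views.

Run:
```python
from h import *
S=imaging.grab_frame("scene");D=imaging.grab_frame("side");W=imaging.grab_frame("wrist")
A=[(187,172),(393,152),(425,335),(190,362)]
B=[(290,148),(515,258),(385,350),(175,228)]
for n,f,c,o,s in(("S",S,A,(130,170),6),("D",D,B,(235,140),8)):
    P=np.array([cast(f,((u+.5)/s+o[0]-.5,(v+.5)/s+o[1]-.5),65)for u,v in c])
    print(n,P.round(1),P.mean(0).round(1))
    for i in range(4):
        e=P[(i+1)%4]-P[i];print(np.hypot(*e[:2]).round(1),np.degrees(np.arctan2(e[1],e[0])).round(1))
T=W["world_to_cam"];s=readout.sense();print(-T[:3,:3].T@T[:3,3],s["eef_pos"])
```

```text
S [[ 492.6 -120.7   65. ]
 [ 519.9  -40.5   65. ]
 [ 642.3  -77.7   65. ]
 [ 615.3 -161.9   65. ]] [ 567.5 -100.2   65. ]
84.8 71.2
127.9 -16.9
88.5 -107.8
129.4 161.4
D [[ 617.4 -161.5   65. ]
 [ 491.4 -125.4   65. ]
 [ 519.5  -38.5   65. ]
 [ 639.5  -80.2   65. ]] [ 566.9 -101.4   65. ]
131.1 164.0
91.4 72.1
127.1 -19.2
84.2 -105.2
[ 264.25847138 -570.92947603  373.83645279] [ 188.16374477 -595.98870762  404.57489568]
```

Call:
step_arm --deltas '[{"translation": [6.0,-4.0,0],"rot": [0,0,-0.12]},{"translation": [11.0,-7.2,0],"rot": [0,0,-0.24]},{"translation": [16.0,-10.5,0],"rot": [0,0,-0.36]},{"translation": [21.0,-13.8,0],"rot": [0,0,-0.48]},{"translation": [26.0,-17.1,0],"rot": [0,0,-0.6]},{"translation": [31.0,-20.4,0],"rot": [0,0,-0.72]},{"translation": [36.0,-23.7,0],"rot": [0,0,-0.84]},{"translation": [41.0,-27.0,0],"rot": [0,0,-0.95]}]' --grip 255

```text
clock: 1.4
eef_pos: [498.9, -213.4, 405.0]
tcp_rot: [3.141, 0.0, 1.26]
contact_force: [-0.4, -0.5, -1.0]
opening: 0.004
```

Call:
step_arm --deltas '[{"translation": [4,1.6,0],"rot": [0,0,0]},{"translation": [7.7,3.1,0],"rot": [0,0,0]},{"translation": [7.7,3.1,0],"rot": [0,0,0]}]'

```text
clock: 1.78
eef_pos: [552.6, -149.6, 404.6]
tcp_rot: [3.141, -0.001, 1.259]
contact_force: [-0.5, 0.0, 0.9]
opening: -0.001
```

Run:
```python
from h import *
W=imaging.grab_frame("wrist");s=readout.sense();print(s["eef_pos"],s["tcp_rot"],s["contact_force"])
np.savez("w1.npz",**W)
cv2.imwrite("pics/w1.png",cv2.resize(W["image"][:,:,::-1],None,fx=1.5,fy=1.5,interpolation=cv2.INTER_CUBIC))
```

```text
[ 551.62625456 -150.61291354  404.52850948] [-3.14134126e+00  1.47507826e-04  1.25804872e+00] [ 0.16026642 -0.7401571   0.41141423]
```

View pics/w1.png

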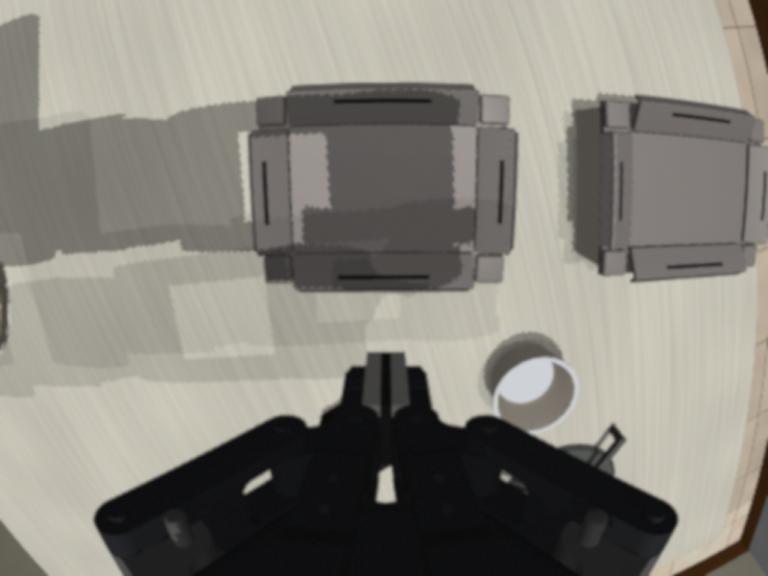

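The wrist view shows the dish (rim about x 250–517, y 85–290 in the enlarged picture) aligned with the tool. I'll cast the corner pieces and hinge corners.

Run:
```python
from h import *
W=dict(np.load("w1.npz"))
for nm,c,z in(("hinge",[(288,126),(477,125),(475,253),(290,253)],65),("outer",[(257,98),(509,96),(502,282),(266,282)],67)):
    P=np.array([cast(W,((u+.5)/1.5-.5,(v+.5)/1.5-.5),z,True)for u,v in c])
    print(nm,P.round(1),P.mean(0).round(1))
    for i in range(4):
        e=P[(i+1)%4]-P[i];print(np.hypot(*e[:2]).round(1),np.arctan2(e[1],e[0]).round(3))
```

```text
hinge [[ 518.9  -36.3   65. ]
 [ 642.9  -75.7   65. ]
 [ 616.5 -163.2   65. ]
 [ 489.4 -122.1   65. ]] [566.9 -99.3  65. ]
130.1 -0.308
91.3 -1.865
133.6 2.829
90.8 1.239
outer [[ 505.    -9.5   67. ]
 [ 670.7  -61.7   67. ]
 [ 630.3 -189.9   67. ]
 [ 464.5 -136.5   67. ]] [567.6 -99.4  67. ]
173.8 -0.305
134.4 -1.876
174.2 2.83
133.2 1.263
```

Call:
step_arm --deltas '[{"translation": [5.8,0,2],"rot": [0,0,0]},{"translation": [11.0,0,5],"rot": [0,0,0]},{"translation": [11.7,0,10],"rot": [0,0,0]},{"translation": [11.7,0,13.5],"rot": [0,0,0]},{"translation": [11.7,0,14.2],"rot": [0,0,0]},{"translation": [11.7,0,14.2],"rot": [0,0,0]}]'

```text
clock: 2.58
eef_pos: [587.5, -41.1, 263.2]
tcp_rot: [3.141, 0.0, 1.255]
contact_force: [0.4, -0.5, -0.2]
opening: -0.004
```

Run:
```python
from h import *
s=readout.sense();print(s["eef_pos"],s["contact_force"])
ex=np.array([.952,-.305,0]);ey=np.array([.305,.952,0]);c=np.array([567,-100,0])
print((s["eef_pos"]-c)@ex,(s["eef_pos"]-c)@ey)
for n in("wrist","side"):
    W=imaging.grab_frame(n);im=W["image"][:,:,::-1]
    im=im[:,:,:] if n=="wrist" else im[100:230,200:350]
    cv2.imwrite(f"pics/{n}2.png",cv2.resize(im,None,fx=1.5 if n=="wrist" else 4,fy=1.5 if n=="wrist" else 4,interpolation=cv2.INTER_CUBIC))
```

```text
[587.49295422 -41.07976066 263.24782822] [ 0.42661901 -0.52668478 -0.17645745]
1.5386194186894502 62.34241889135266
```

View pics/wrist2.png

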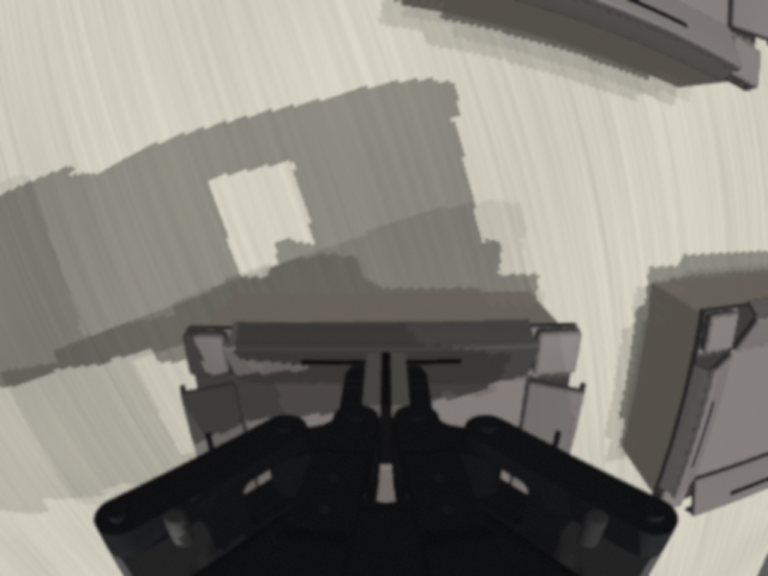

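View pics/side2.png

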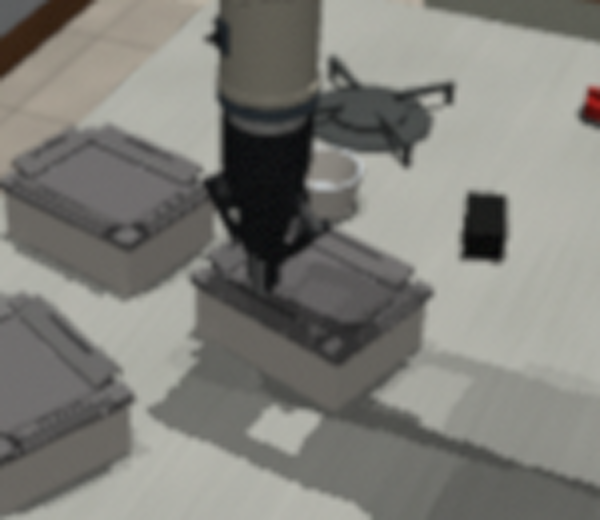

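Call:
step_arm --deltas '[{"translation": [0.2,0,0.6],"rot": [0,0,0]},{"translation": [0.2,0,1.0],"rot": [0,0,0]},{"translation": [0.2,0,1.3],"rot": [0,0,0]},{"translation": [0.2,0,1.5],"rot": [0,0,0]}]'

```text
clock: 3.18
eef_pos: [588.7, -37.5, 248.5]
tcp_rot: [3.14, -0.002, 1.255]
contact_force: [-0.2, 5.4, 7.9]
opening: 0.003
```

Call:
step_arm --deltas '[{"translation": [0,0,0.2],"rot": [0,0,0]},{"translation": [0,0,0.4],"rot": [0,0,0]},{"translation": [0,0,0.6],"rot": [0,0,0]}]'

```text
clock: 3.55
eef_pos: [587.8, -38.4, 241.3]
tcp_rot: [-3.141, 0.0, 1.256]
contact_force: [-0.2, -0.0, 0.2]
opening: -0.0
```

The 8 N rise followed by zero force means it snapped through. I'll press slightly further to confirm the hard stop.

Call:
step_arm --deltas '[{"translation": [0,0,0.1],"rot": [0,0,0]},{"translation": [0,0,0.2],"rot": [0,0,0]}]'

```text
clock: 3.8
eef_pos: [587.9, -38.4, 240.2]
tcp_rot: [-3.141, 0.0, 1.256]
contact_force: [-4.3, 0.4, 16.1]
opening: -0.003
```

Call:
step_arm --deltas '[{"translation": [0,0,-2.5],"rot": [0,0,0]},{"translation": [-3,-0.1,-4],"rot": [0,0,0]},{"translation": [-7,-0.1,-4],"rot": [0,0,0]},{"translation": [-11,-0.1,-3.5],"rot": [0,0,0]},{"translation": [-12.9,-0.1,-2.2],"rot": [0,0,0]},{"translation": [-12.9,-0.1,-1.5],"rot": [0,0,0]},{"translation": [-12.9,-0.1,-1.2],"rot": [0,0,0]},{"translation": [-12.9,-0.1,-0.9],"rot": [0,0,0]}]'

```text
clock: 4.8
eef_pos: [547.5, -160.3, 248.9]
tcp_rot: [-3.142, 0.001, 1.257]
contact_force: [-4.1, -5.0, 8.2]
opening: 0.0
```

Call:
step_arm --deltas '[{"translation": [0,0,0.2],"rot": [0,0,0]},{"translation": [0,0,0.4],"rot": [0,0,0]},{"translation": [0,0,0.6],"rot": [0,0,0]},{"translation": [0,0,0.75],"rot": [0,0,0]}]'

```text
clock: 5.3
eef_pos: [547.2, -160.3, 240.8]
tcp_rot: [-3.141, -0.0, 1.256]
contact_force: [0.5, 0.6, 0.4]
opening: -0.002
```

Call:
step_arm --deltas '[{"translation": [0,0,0.1],"rot": [0,0,0]},{"translation": [0,0,0.2],"rot": [0,0,0]}]'

```text
clock: 5.55
eef_pos: [547.2, -160.5, 240.2]
tcp_rot: [-3.141, -0.0, 1.256]
contact_force: [-6.1, 4.1, 22.0]
opening: 0.001
```

Call:
step_arm --deltas '[{"translation": [0,0,-2.5],"rot": [0,0,0]},{"translation": [2,3,-4],"rot": [0,0,0]},{"translation": [4.4,6,-4],"rot": [0,0,0]},{"translation": [6.4,8.4,-3.5],"rot": [0,0,0]},{"translation": [6.4,8.4,-2.2],"rot": [0,0,0]},{"translation": [6.4,8.4,-1.5],"rot": [0,0,0]},{"translation": [6.4,8.4,-1.2],"rot": [0,0,0]},{"translation": [6.4,8.4,-0.9],"rot": [0,0,0]}]'

```text
clock: 6.55
eef_pos: [646.9, -126.3, 249.0]
tcp_rot: [3.14, -0.0, 1.255]
contact_force: [2.7, 0.0, 6.0]
opening: -0.001
```

Call:
step_arm --deltas '[{"translation": [0,0,0.2],"rot": [0,0,0]},{"translation": [0,0,0.4],"rot": [0,0,0]},{"translation": [0,0,0.6],"rot": [0,0,0]},{"translation": [0,0,0.75],"rot": [0,0,0]}]'

```text
clock: 7.05
eef_pos: [646.4, -125.9, 240.3]
tcp_rot: [-3.14, 0.0, 1.256]
contact_force: [-3.5, -0.0, 11.5]
opening: 0.0
```

Call:
step_arm --deltas '[{"translation": [0,0,0.1],"rot": [0,0,0]},{"translation": [0,0,0.2],"rot": [0,0,0]}]'

```text
clock: 7.3
eef_pos: [646.5, -125.9, 240.1]
tcp_rot: [-3.14, 0.0, 1.256]
contact_force: [-9.1, 1.0, 22.9]
opening: -0.004
```

Call:
step_arm --deltas '[{"translation": [0,0,-2.5],"rot": [0,0,0]},{"translation": [0,-4,-4],"rot": [0,0,0]},{"translation": [0,-9,-4],"rot": [0,0,0]},{"translation": [0,-14,-4],"rot": [0,0,0]},{"translation": [0,-16.8,-3],"rot": [0,0,0]},{"translation": [0,-16.8,-2],"rot": [0,0,0]},{"translation": [0,-16.8,-1.3],"rot": [0,0,0]},{"translation": [0,-16.8,-0.9],"rot": [0,0,0]}]'

```text
clock: 8.3
eef_pos: [487.4, -73.9, 247.2]
tcp_rot: [-3.139, 0.0, 1.255]
contact_force: [-3.3, 1.1, 3.7]
opening: 0.003
```

Call:
step_arm --deltas '[{"translation": [0,0,0.2],"rot": [0,0,0]},{"translation": [0,0,0.4],"rot": [0,0,0]},{"translation": [0,0,0.6],"rot": [0,0,0]},{"translation": [0,0,0.75],"rot": [0,0,0]}]'

```text
clock: 8.8
eef_pos: [487.3, -73.9, 240.2]
tcp_rot: [3.141, -0.0, 1.256]
contact_force: [-3.3, 0.8, 15.6]
opening: -0.002
```

Call:
step_arm --deltas '[{"translation": [0,0,0.1],"rot": [0,0,0]},{"translation": [0,0,0.2],"rot": [0,0,0]}]'

```text
clock: 9.05
eef_pos: [487.4, -73.9, 239.9]
tcp_rot: [3.141, -0.0, 1.256]
contact_force: [-9.9, 1.7, 37.1]
opening: -0.0
```

Call:
step_arm --deltas '[{"translation": [0,0,-4],"rot": [0,0,0]},{"translation": [0,2,-9],"rot": [0,0,0]},{"translation": [-3,6,-13],"rot": [0,0,0]},{"translation": [-5,8.4,-16.4],"rot": [0,0,0]},{"translation": [-5,8.4,-16.4],"rot": [0,0,0]},{"translation": [-5,8.4,-16.4],"rot": [0,0,0]}]'

```text
clock: 9.8
eef_pos: [550.8, -147.1, 401.3]
tcp_rot: [-3.14, -0.0, 1.255]
contact_force: [-0.3, 1.0, -1.1]
opening: -0.001
```

Run:
```python
from h import *
s=readout.sense();print(s["eef_pos"],s["contact_force"])
W=imaging.grab_frame("wrist");np.savez("w3.npz",**W)
cv2.imwrite("pics/w3.png",cv2.resize(W["image"][:,:,::-1],None,fx=1.5,fy=1.5,interpolation=cv2.INTER_CUBIC))
S=imaging.grab_frame("scene");D=imaging.grab_frame("side")
a=cv2.resize(S["image"][170:270,130:260,::-1],(520,400),interpolation=cv2.INTER_CUBIC)
b=cv2.resize(D["image"][120:220,220:350,::-1],(520,400),interpolation=cv2.INTER_CUBIC)
cv2.imwrite("pics/a3.png",a);cv2.imwrite("pics/b3.png",b)
```

```text
[ 550.79210312 -147.09480973  401.28288156] [-0.28561883  0.97932367 -1.1053958 ]
```

View pics/w3.png

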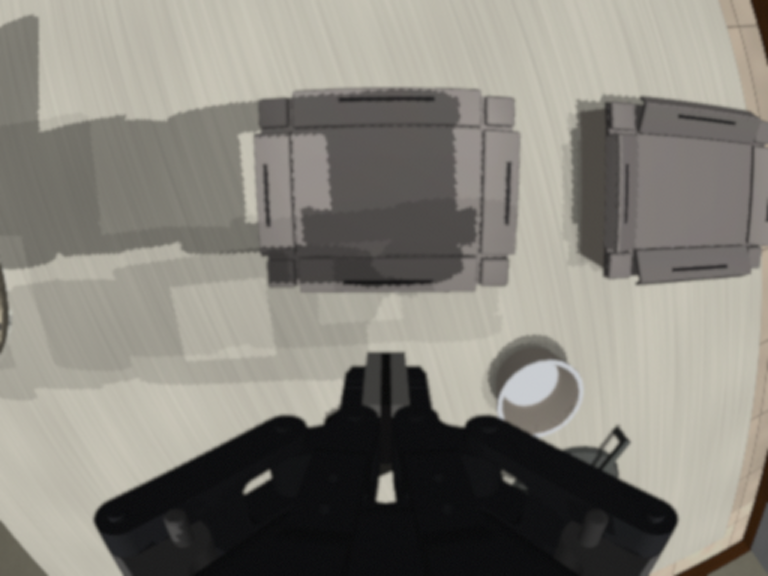

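View pics/a3.png

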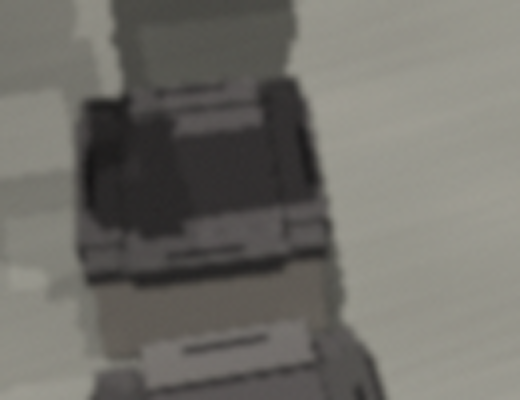

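View pics/b3.png

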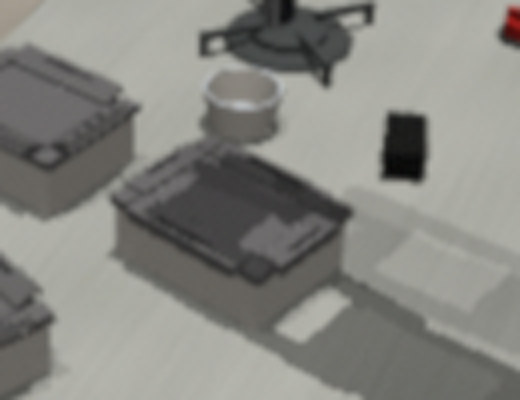

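The wrist view shows all four sections level with the corner pieces. I'll check their outer edges numerically.

Run:
```python
from h import *
W=dict(np.load("w3.npz"))
c_=[(291,127),(481,126),(479,255),(293,255)]
P=np.array([cast(W,((u+.5)/1.5-.5,(v+.5)/1.5-.5),65,True)for u,v in c_]);c=P.mean(0);print("centre",c.round(1))
ex=np.array([.952,-.305,0]);ey=np.array([.305,.952,0])
for n,p in dict(left=(387,91),right=(386,291),near=(257,194),far=(519,191)).items():
    q=cast(W,((p[0]+.5)/1.5-.5,(p[1]+.5)/1.5-.5),67,True)-c;print(n,(q@ex).round(1),(q@ey).round(1))
print(readout.sense()["contact_force"])
```

```text
centre [566.8 -98.3  65. ]
left 1.0 68.0
right -0.3 -71.8
near -90.0 -0.1
far 92.9 1.2
[-0.48602859  0.80975744 -0.18979877]
```

Run:
```python
from h import *
o=[]
for n in("w1","w3"):
    W=dict(np.load(n+".npz"));o.append(cv2.resize(W["image"][50:205,155:355,::-1],(390,302),interpolation=cv2.INTER_CUBIC))
cv2.imwrite("pics/cmp.png",np.clip(np.hstack(o).astype(float)*1.5,0,255).astype("uint8"))
```

```text
(no output)
```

View pics/cmp.png

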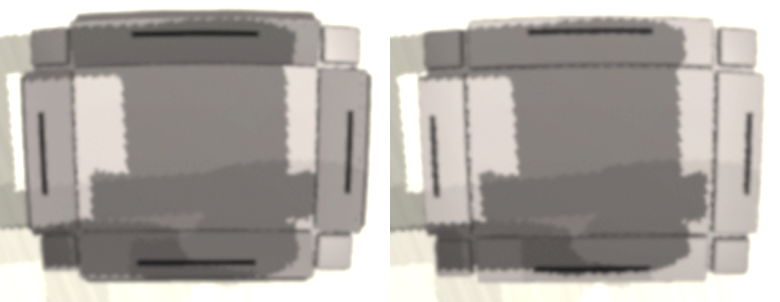

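Compared with the first picture, all four sections now have the same brightness as the flat corner pieces and no slanted side faces show. They are flush, the dish has moved by about 1 mm, and the arm is clear. Handing in.

Run:
```python
from rig import ticket
print(ticket.sign_off())
```

```text
the job is handed in; nothing more can be done
None
```

I pressed all four rim sections of the nearest dish (centre about (567, -100) mm) with the closed fingertips, in the order left, right, far, near. I then lifted the arm clear and handed in at about 10 s of the 51 s allowed; the hand-in gives no verdict.

- **Shut:** each section resisted with 4–10 N. It then gave way and met a hard stop with the fingertips at about 67 mm, the shut height. The highest press force was about 38 N, on the near section. That is below the 120 N wrist limit, and the contact was by the fingertips only.
- **Last pictures:** all four sections look flush with the corner pieces, and the dish centre moved only about 1 mm. After the lift the contact force was about zero. I compared only the dish's position before and after. The ramekin and clip look undisturbed, and I did not look at the pot or skimmer again.
- **Disagreement:** the left section's outer edge measured 68 mm from the centre, against 72 mm expected. Its edge is blurred in the picture and this measure separates open from shut poorly. I relied on the hard stop and the matching brightness instead.

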